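Find the loose foot bolt and hold its keeper open

ROBOT

A 6-joint arm with a two-finger parallel gripper is mounted at the origin on the work surface. World frame = base frame: x ahead of the robot, y to its left, z up, the work surface at z = 0. Lengths are in m, angles in rad, forces in N, time in s.
With the tool pointing down it reaches from about 0.325 to 0.9 m from the base axis. Payload 6.1 kg.
Tool frame: the origin (TCP) lies on the centre line of the jaws, within the pads' length; the fingertips stand bot.finger_overhang ahead of it and the grasp point (between the pads) lies 11 mm behind it (bot.finger_overhang is the distance from the TCP to the fingertips, in m); z points along the fingers, y is the line along which they close (so a half turn about z gives the same grasp; the last joint's range is limited). The gripper opens to 87 mm and grips with 3 to 60 N. Pads are 19 mm wide; open, the fingers measure 117 mm over their backs; the gripper's body (75 mm by 190 mm) begins 51 mm behind the grasp point.
Start: joints at [1.004, 0.22, 1.526, -0, 1.395, -0.126], TCP at [0.267, 0.565, 0.231] pointing down, gripper open.
Joint ranges: [-2.98, 2.98], [-0.91, 2.08], [0.09, 2.57], [-1.24, 4.39], [0.2, 2.65], [-2.68, 2.68]. Speed limits (rad/s): [2.57, 2.57, 3.01, 3.14, 3.14, 3.14].

INTERFACE

Orientations are given as a rotation vector (axis times angle).
In Python, from plant import bot gives the robot as it stands.
- The arm moves only by the tool step_arm, never from a script. Its argument "moves" is a list of rows, each an object of numbers: "x", "y", "z": the shift along the tool's x, y, z in units of 40 mm (1.0 is 40 mm); "roll": the turn about the tool's z in units of 6 degrees (1.0 is 6 degrees); "gripper": the opening in per cent of the stroke, from 0 (shut) to 100 (fully open). A call has exactly 10 rows; each row shifts and turns the commanded pose from where the row before left it, along the tool's axes as they then stand; what a row does not reach is not made up. A row lasts 1/12 s, in which the tool goes at most 41.7 mm and 7.16 degrees, less where a joint would pass 70% of its speed; a pose out of reach is approached as far as the arm can. A call is refused whole if a number of a shift passes 1 or a number of a turn 1, either way. A call with a gripper value outside its range is refused whole. The fingers move at their own pace and stop on an object; the grip force is fixed at half the most. Time passes only in rows, so rows that do not move let the fingers close, or fill a call up. It gives the time, the measured TCP pose, the force, the opening and the grip force at its end, in the units of the state.
- bot.sense(): the state, without advancing time (a new reading comes with each control period).
- bot.grab_frame(name): name is "side" or "top" or "wrist"; returns a dict with "frame" (400x640x3 uint8, blue, green, red), "K" (3x3 intrinsics, pixels), "R" (3x3) and "t" (3): a world point X has camera coordinates R X + t; the wrist camera has in their place "hand_eye" (4x4, takes a point from camera to tool coordinates, whose origin is the TCP and whose axes are the flange's). Camera axes: x right, y down, z forward; pixel columns grow to the right and rows downward; lengths in m; the calibration is good to about 2 mm. The wrist camera is an equidistant fisheye: a pixel r from the principal point sees the ray r / f radians off the axis. A picture is of the moment at which its call begins: read the wrist's pose just before it. There is no depth.
- bot.finish_job(): hands the job in; it is judged then, once.
The state is a dict: "time": time; "joint_pos": joint angles; "joint_velocities": joint speeds; "joint_efforts": joint torques, N m; "eef_pos": TCP position; "tool_rot": TCP orientation; "force": force on the tool from outside, world axes, zero at the start; "moment": the same for the moment, N m; "width": finger opening in m; "finger_force": force on a finger pad.
Only numpy, scipy, OpenCV 4.12 (cv2) and the standard library are available. Lean on these libraries where they do the work, as an engineer would, in place of code of your own. Each camera call takes 0.05 s, during which the arm holds its last target. There are 200 camera calls.

TASK

One of the three front foot bolts of the blue gear reducer has worked loose. Tap down on each bolt head with closed fingertips, in turn from the robot's left to its right: the loose one gives and stays a little lower. Then take the red grip of the loose bolt's yellow keeper, swing the keeper up at least half-way to upright and finish while still holding it open for the fitter's spanner, with the other two keepers left lying down and the things on the bench left alone.

Things in the scene. Friction and masses are not known exactly. Their poses are not given: they have to be found in the camera images.
- reducer: Blue gear reducer on a steel sub-base, 400 mm wide (y), fixed. Origin on the bench below the middle front bolt; x points away from the robot, y along the bolt row to the robot's left. Front foot: top 55 mm above the bench, from 30 mm before the bolt line. Three front bolts, 120 mm apart. The case is 124 mm tall from 80 mm behind the bolt line, up to 195 mm from 115 mm behind it.
- bolt_left: The left (+y, nearest the aluminium coupling) front foot bolt: upright steel hex head, 30 mm across flats, 14 mm high; origin at the head's underside. A tight bolt does not give. The loose one looks the same until tapped, but gives under about 3 N downward (5 to 10 N is sure), sinks 5.5 mm to a stop and stays down.
- bolt_left_top (a point): Centre of the top face of that bolt's head: 75.5 mm above the bench, 7 to 9 mm proud of the keeper around it, while it has not sunk; 70 mm once the loose bolt has sunk.
- keeper_left: Keeper (locking cap) round the left (+y, nearest the aluminium coupling) bolt's head: yellow plate, 54 mm wide, 63 mm long, 6 mm thick, then a tongue with a red grip. Origin on its hinge line (its y), 34 mm behind the bolt axis, 64 mm above the bench; x points away from the robot. Flat, z is vertical; lifting the grip tilts it, stop at 1.5 rad. Spring and weight shut it: 1 to 3 N at the grip holds it.
- keeper_left_grip (a point): Point to hold on that keeper's red grip, 98 mm from the hinge line, at mid-thickness. Grip 16 mm wide (keeper's y), 12 mm thick, reaching 78 to 114 mm from the hinge line; lying flat it is 64 mm above the bench in front of the foot, with free space below and beside it. Pinched across its width it can turn between fingertips that stay pointing down.
- bolt_mid: The middle front foot bolt: upright steel hex head, 30 mm across flats, 14 mm high; origin at the head's underside. A tight bolt does not give. The loose one looks the same until tapped, but gives under about 3 N downward (5 to 10 N is sure), sinks 5.5 mm to a stop and stays down.
- bolt_mid_top (a point): Centre of the top face of that bolt's head: 75.5 mm above the bench, 7 to 9 mm proud of the keeper around it, while it has not sunk; 70 mm once the loose bolt has sunk.
- keeper_mid: Keeper (locking cap) round the middle bolt's head: yellow plate, 54 mm wide, 63 mm long, 6 mm thick, then a tongue with a red grip. Origin on its hinge line (its y), 34 mm behind the bolt axis, 64 mm above the bench; x points away from the robot. Flat, z is vertical; lifting the grip tilts it, stop at 1.5 rad. Spring and weight shut it: 1 to 3 N at the grip holds it.
- keeper_mid_grip (a point): Point to hold on that keeper's red grip, 98 mm from the hinge line, at mid-thickness. Grip 16 mm wide (keeper's y), 12 mm thick, reaching 78 to 114 mm from the hinge line; lying flat it is 64 mm above the bench in front of the foot, with free space below and beside it. Pinched across its width it can turn between fingertips that stay pointing down.
- bolt_right: The right (-y) front foot bolt: upright steel hex head, 30 mm across flats, 14 mm high; origin at the head's underside. A tight bolt does not give. The loose one looks the same until tapped, but gives under about 3 N downward (5 to 10 N is sure), sinks 5.5 mm to a stop and stays down.
- bolt_right_top (a point): Centre of the top face of that bolt's head: 75.5 mm above the bench, 7 to 9 mm proud of the keeper around it, while it has not sunk; 70 mm once the loose bolt has sunk.
- keeper_right: Keeper (locking cap) round the right (-y) bolt's head: yellow plate, 54 mm wide, 63 mm long, 6 mm thick, then a tongue with a red grip. Origin on its hinge line (its y), 34 mm behind the bolt axis, 64 mm above the bench; x points away from the robot. Flat, z is vertical; lifting the grip tilts it, stop at 1.5 rad. Spring and weight shut it: 1 to 3 N at the grip holds it.
- keeper_right_grip (a point): Point to hold on that keeper's red grip, 98 mm from the hinge line, at mid-thickness. Grip 16 mm wide (keeper's y), 12 mm thick, reaching 78 to 114 mm from the hinge line; lying flat it is 64 mm above the bench in front of the foot, with free space below and beside it. Pinched across its width it can turn between fingertips that stay pointing down.
- spanner: Steel spanner, 200 mm long, lying on the bench; bystander. Origin at the centre of its underside.
- hammer: Hammer lying on the bench; bystander. Origin at the centre of its underside.
- bearing: Steel bearing ring, 72 mm across, 18 mm high, lying flat; bystander. Origin at the centre of its underside.
- paste: Small amber jar of thread paste, 52 mm across, 55 mm high, upright; bystander. Origin at the centre of its underside.
- oil: Red oil bottle, 68 mm across, 200 mm high, upright; bystander. Origin at the centre of its underside.
- socket: Steel wrench socket, 34 mm across, 48 mm high, upright; bystander. Origin at the centre of its underside.
- bolttray: Open blue tray of spare bolts, 160 x 120 mm, 35 mm high; bystander. Origin at the centre of its underside.

How it is judged:
On the way, in this order (a step that is already met when the one before it is completed fails the run):
1. the left bolt's head is tapped (contact force between the fingers and bolt_left above 1 N), for 0.02 s.
2. the mid bolt's head is tapped (contact force between the fingers and bolt_mid above 1 N), for 0.02 s.
3. the right bolt's head is tapped (contact force between the fingers and bolt_right above 1 N), for 0.02 s.
4. the loose bolt has been found (it has sunk) and its keeper is lifted (((height (world z) of bolt_left_top below 0.0725 m and angle between keeper_left's own z axis and vertical above 0.7 rad) or (height (world z) of bolt_mid_top below 0.0725 m and angle between keeper_mid's own z axis and vertical above 0.7 rad) or (height (world z) of bolt_right_top below 0.0725 m and angle between keeper_right's own z axis and vertical above 0.7 rad))), for 0.2 s.
At the end, for the whole second after the job is handed in: The loose bolt has sunk (head top below 72.5 mm), its keeper is held at more than 0.7 rad (40 degrees) from flat with the fingers pressing on it (over 0.3 N), the other two keepers lie within 0.1 rad of flat and their bolts stand at their full height (((height (world z) of bolt_left_top below 0.0725 m and angle between keeper_left's own z axis and vertical above 0.7 rad and contact force between the fingers and keeper_left above 0.3 N and angle between each of keeper_mid, keeper_right's own z axis and vertical below 0.1 rad and not (height (world z) of bolt_mid_top below 0.0725 m) and not (height (world z) of bolt_right_top below 0.0725 m)) or (height (world z) of bolt_mid_top below 0.0725 m and angle between keeper_mid's own z axis and vertical above 0.7 rad and contact force between the fingers and keeper_mid above 0.3 N and angle between each of keeper_left, keeper_right's own z axis and vertical below 0.1 rad and not (height (world z) of bolt_left_top below 0.0725 m) and not (height (world z) of bolt_right_top below 0.0725 m)) or (height (world z) of bolt_right_top below 0.0725 m and angle between keeper_right's own z axis and vertical above 0.7 rad and contact force between the fingers and keeper_right above 0.3 N and angle between each of keeper_left, keeper_mid's own z axis and vertical below 0.1 rad and not (height (world z) of bolt_left_top below 0.0725 m) and not (height (world z) of bolt_mid_top below 0.0725 m)))); the arm keeps its last pose, push and grip.
It fails at once if the left keeper is lifted although its bolt is not the one found loose (angle between keeper_left's own z axis and vertical above 0.3 rad and not (height (world z) of bolt_left_top below 0.0725 m)).
It fails at once if the mid keeper is lifted although its bolt is not the one found loose (angle between keeper_mid's own z axis and vertical above 0.3 rad and not (height (world z) of bolt_mid_top below 0.0725 m)).
It fails at once if the right keeper is lifted although its bolt is not the one found loose (angle between keeper_right's own z axis and vertical above 0.3 rad and not (height (world z) of bolt_right_top below 0.0725 m)).
It fails at once if a thing lying on the bench is knocked or shifted by more than 30 mm (distance of any of spanner, hammer, bearing, paste, oil, socket, bolttray from where it was at the start of the episode above 0.03 m).
It also fails if it takes over 54 s, if anything falls off the work surface, if the arm or the gripper's body presses on something with over 40 N, if the wrist force passes 120 N, or if a joint passes its speed limit or range.

## Working session

There is one attempt and no reset: what is moved stays moved. The work goes in short steps, Python scripts to look and compute and a tool call to move; the robot and the scene stay as the last step left them, time stands still between calls to the robot, and variables do not carry over. Pictures are saved under pics/ and viewed, at most 10 in all, crops included, and the job is handed in when it is done.

Besides the shell and the picture viewer there is one more tool, called after "Call:" as name(argument=value, ...) on one line, values as JSON. step_arm: Moves the arm, as the interface text tells. Its arguments: {"type":"object","properties":{"moves":{"type":"array"}},"required":["moves"]}

```bash
ls; mkdir -p pics
python3 - <<'E'
from plant import bot
import cv2
s=bot.sense(); print(s, bot.finger_overhang)
for n in ("top","side"):
    f=bot.grab_frame(n); cv2.imwrite(f"pics/{n}0.png",f["frame"]); print(n,f["K"],f["R"],f["t"])
E
```

```text
pics
{'time': 0.0, 'joint_pos': array([ 1.00391390e+00,  2.21220046e-01,  1.52762715e+00, -2.81168830e-05,
        1.39464385e+00, -1.26095106e-01]), 'joint_velocities': array([-4.21706689e-04, -9.99795081e-04,  1.35603722e-03,  6.62891721e-04,
       -4.65521927e-05, -1.20215852e-03]), 'joint_efforts': array([-8.87886545e-04, -4.94603920e+01, -3.87380898e+01,  6.99024741e-02,
        5.68892865e-02, -1.65802517e-04]), 'eef_pos': array([0.26634397, 0.56474916, 0.22943249]), 'tool_rot': array([-6.86652329e-01, -3.06499890e+00,  2.81897841e-03]), 'force': array([0.05882975, 0.18597411, 0.71200896]), 'moment': array([-0.05956531, -0.00300612,  0.02925425]), 'finger_force': 0.0, 'width': 0.08701614768384591} 0.008
top [[446.4771153    0.         318.85992914]
 [  0.         446.4771153  196.35415331]
 [  0.           0.           1.        ]] [[-0.02151885 -0.99963922 -0.01607401]
 [-0.98874302  0.02365994 -0.14774113]
 [ 0.14806814  0.01271385 -0.98889544]] [-1.13824684e-03  4.86280174e-01  1.49454454e+00]
side [[403.4289079    0.         320.19178865]
 [  0.         403.4289079  197.54878907]
 [  0.           0.           1.        ]] [[ 0.98110281 -0.1934061   0.00559969]
 [-0.10544369 -0.55870831 -0.82263398]
 [ 0.16223102  0.80649805 -0.56854374]] [-0.48123138  0.10916645  1.09062687]
```

View pics/top0.png

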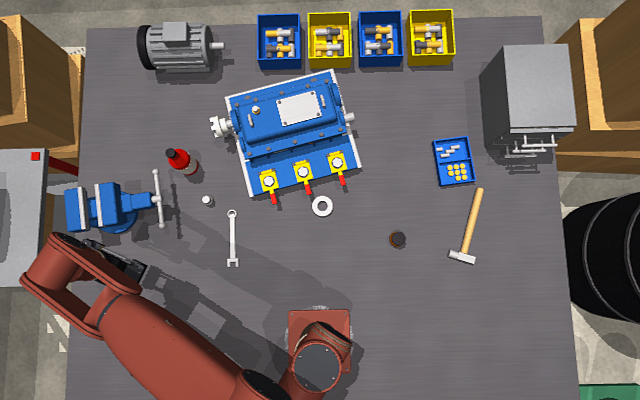

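View pics/side0.png

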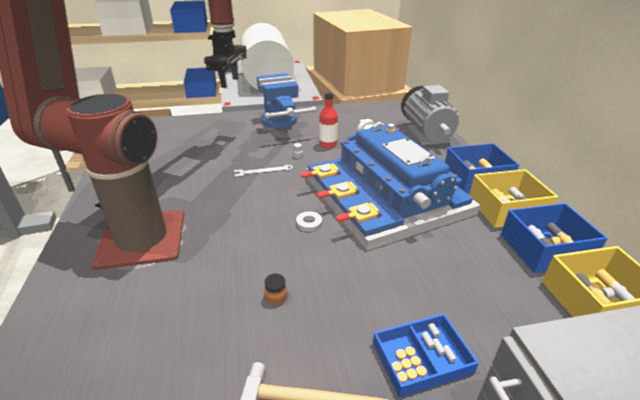

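The top view shows the keepers at about (269,182), (304,172) and (338,162), with red grips below them at (274,198), (309,189) and (342,180). The bearing ring is close by at (322,206). The side view shows the same row around (325,170), (343,189) and (364,212).

```bash
cat > h.py <<'E'
import numpy as np, cv2
from scipy.spatial.transform import Rotation as Rot
def ray(f,uv):
    d=np.linalg.inv(f["K"])@np.array([uv[0],uv[1],1.]); R=f["R"]
    return -R.T@f["t"], R.T@d
def onplane(f,uv,z):
    o,d=ray(f,uv); return o+d*(z-o[2])/d[2]
def tri(fs,uvs):
    A=0;b=0
    for f,uv in zip(fs,uvs):
        o,d=ray(f,uv); d=d/np.linalg.norm(d); P=np.eye(3)-np.outer(d,d); A=A+P; b=b+P@o
    return np.linalg.solve(A,b)
def blobs(img,lo,hi,amin,amax,box=None):
    hsv=cv2.cvtColor(img,cv2.COLOR_BGR2HSV); m=cv2.inRange(hsv,lo,hi)
    if lo[0]==0: m|=cv2.inRange(hsv,(172,)+lo[1:],(180,)+hi[1:])
    if box: k=np.zeros_like(m); k[box[1]:box[3],box[0]:box[2]]=1; m*=k
    c,_=cv2.findContours(m,cv2.RETR_EXTERNAL,cv2.CHAIN_APPROX_NONE); out=[]
    for q in c:
        M=cv2.moments(q)
        if amin<M["m00"]<amax: out.append((M["m10"]/M["m00"],M["m01"]/M["m00"],M["m00"]))
    return sorted(out)
RED=((0,150,80),(6,255,255)); YEL=((20,130,90),(35,255,255))
E
python3 - <<'E'
from plant import bot
from h import *
T=bot.grab_frame("top");S=bot.grab_frame("side")
r={}
for nm,c in(("red",RED),("yel",YEL)):
    a=blobs(T["frame"],*c,15,900,(240,140,370,215)); b=blobs(S["frame"],*c,15,900,(295,150,390,230))
    print(nm,np.round(a,1).tolist(),np.round(b,1).tolist())
    z=.070 if nm=="red" else .067
    for p in a: print("T",onplane(T,p,z).round(4))
    for p in b: print("S",onplane(S,p,z).round(4))
    if len(a)==len(b): 
        for p,q in zip(a,b): print("tri",tri((T,S),(p,q)).round(4))
# bearing
g=cv2.cvtColor(T["frame"],cv2.COLOR_BGR2HSV); m=cv2.inRange(g,(0,0,170),(180,60,255)); m[:190]=0;m[220:]=0;m[:,:308]=0;m[:,340:]=0
y,x=np.nonzero(m); print("bearing",onplane(T,((x.min()+x.max())/2,(y.min()+y.max())/2),.018), x.min(),x.max(),y.min(),y.max())
E
```

```text
red [[273.2, 198.3, 40.5], [307.8, 189.4, 40.5], [341.8, 180.0, 37.5]] [[306.6, 173.8, 29.0], [322.9, 193.6, 38.5], [342.2, 216.8, 50.0]]
T [0.478  0.1407 0.07  ]
T [0.5055 0.0241 0.07  ]
T [ 0.5348 -0.0911  0.07  ]
S [0.4738 0.1328 0.07  ]
S [0.5014 0.0177 0.07  ]
S [ 0.5297 -0.098   0.07  ]
tri [0.4769 0.1414 0.0649]
tri [0.5045 0.0245 0.0655]
tri [ 0.5337 -0.091   0.0647]
yel [[268.6, 180.6, 290.0], [302.8, 171.4, 283.0], [336.8, 162.3, 282.0]] [[327.4, 170.4, 48.5], [345.9, 189.3, 59.5], [364.9, 212.3, 33.5]]
T [0.5393 0.1561 0.067 ]
T [0.5683 0.04   0.067 ]
T [ 0.5969 -0.076   0.067 ]
S [0.5419 0.146  0.067 ]
S [0.5723 0.0315 0.067 ]
S [ 0.5951 -0.0861  0.067 ]
tri [0.5425 0.1568 0.0602]
tri [0.5721 0.04   0.0609]
tri [ 0.5986 -0.0762  0.0593]
bearing [ 0.45660798 -0.02212069  0.018     ] 312 332 196 215
```

```bash
cat >> h.py <<'E'
EX=np.array([.9702,.2422,0]); EY=np.array([-.2422,.9702,0])
GRIP={"l":(.478,.1407),"m":(.5055,.0241),"r":(.5348,-.0911)}   # red centroids, 96 mm from hinge
def plan(bot,xyz):
    s=bot.sense(); R=Rot.from_rotvec(s["tool_rot"]).as_matrix()
    e=np.arctan2(R[:2,1]@[-.9702,-.2422],R[:2,1]@EY[:2]); e=(e+np.pi/2)%np.pi-np.pi/2
    print("t",round(s["time"],2),"pos",s["eef_pos"].round(4),"yaw err deg",round(np.degrees(e),1),"z ax",R[:,2].round(3),"F",s["force"].round(2),"w",round(s["width"],4),"ff",round(float(s["finger_force"]),2),"j6",s["joint_pos"][5].round(2))
    print("units",(R.T@(np.array(xyz)-s["eef_pos"])/.04).round(3))
    return R
E
python3 - <<'E'
from plant import bot
from h import *
for k in "lmr":
    b=np.array([*GRIP[k],0])+.062*EX; print(k,b.round(4))
R=plan(bot,(.538,.1557,.16)); print(R.round(3))
E
```

```text
l [0.5382 0.1557 0.    ]
m [0.5657 0.0391 0.    ]
r [ 0.595  -0.0761  0.    ]
t 0.2 pos [0.2665 0.5649 0.2298] yaw err deg -39.3 z ax [-0.001 -0.001 -1.   ] F [ 0.49 -0.3  -0.41] w 0.087 ff 0.0 j6 -0.13
units [-10.505  -6.354   1.752]
[[-0.904  0.427 -0.001]
 [ 0.427  0.904 -0.001]
 [ 0.    -0.001 -1.   ]]
```

Call:
step_arm(moves=[{"roll": -0.936, "gripper": 0}, {"roll": -0.936, "gripper": 0}, {"roll": -0.936, "gripper": 0}, {"roll": -0.936, "gripper": 0}, {"roll": -0.936, "gripper": 0}, {"roll": -0.936, "gripper": 0}, {"roll": -0.936, "gripper": 0}, {"x": -0.3, "y": -0.8, "gripper": 0}, {"x": -0.3, "y": -0.8, "gripper": 0}, {"x": -0.3, "y": -0.8, "gripper": 0}])

```text
schema error: expected keys x, y, z, roll, gripper
```

Call:
step_arm(moves=[{"x": -0.32, "y": -0.9, "gripper": 0}, {"x": -0.32, "y": -0.9, "gripper": 0}, {"x": -0.32, "y": -0.9, "gripper": 0}, {"x": -0.32, "y": -0.9, "gripper": 0}, {"x": -0.32, "y": -0.9, "gripper": 0}, {"x": -0.32, "y": -0.9, "gripper": 0}, {"x": -0.32, "y": -0.9, "gripper": 0}, {"x": -0.32, "y": -0.9, "gripper": 0}, {"x": -0.32, "y": -0.9, "gripper": 0}, {"x": -0.32, "y": -0.9, "gripper": 0}])

```text
schema error: expected keys x, y, z, roll, gripper
```

Run:
```python
from plant import bot
from h import *
plan(bot,(.5382,.1557,.16))
f=bot.grab_frame("wrist"); cv2.imwrite("pics/w1.png",f["frame"]); print(f["K"],f["hand_eye"])
```

```text
t 0.2 pos [0.2665 0.5649 0.2298] yaw err deg -39.3 z ax [-0.001 -0.001 -1.   ] F [ 0.49 -0.3  -0.41] w 0.087 ff 0.0 j6 -0.13
units [-10.51   -6.352   1.752]
[[309.70691629   0.         318.48827486]
 [  0.         309.70691629 198.48770066]
 [  0.           0.           1.        ]] [[ 1.10800221e-03 -9.66711499e-01 -2.55866471e-01  7.02249825e-02]
 [ 9.99999358e-01  1.01079793e-03  5.11405512e-04 -3.43009398e-04]
 [-2.35752291e-04 -2.55866873e-01  9.66711998e-01 -1.54691469e-01]
 [ 0.00000000e+00  0.00000000e+00  0.00000000e+00  1.00000000e+00]]
```

View pics/w1.png

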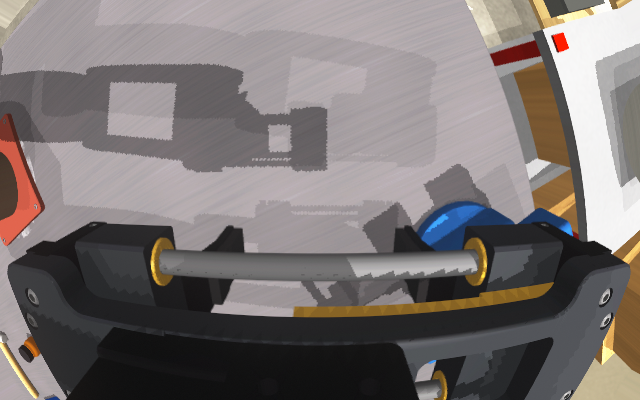

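The moves were refused because every row needs all the keys. The wrist image shows only bench and vise so far, with the fingers at about (230,265) and (405,250).

Call:
step_arm(moves=[{"x": 0, "y": 0, "z": 0, "roll": -0.936, "gripper": 0}, {"x": 0, "y": 0, "z": 0, "roll": -0.936, "gripper": 0}, {"x": 0, "y": 0, "z": 0, "roll": -0.936, "gripper": 0}, {"x": 0, "y": 0, "z": 0, "roll": -0.936, "gripper": 0}, {"x": 0, "y": 0, "z": 0, "roll": -0.936, "gripper": 0}, {"x": 0, "y": 0, "z": 0, "roll": -0.936, "gripper": 0}, {"x": 0, "y": 0, "z": 0, "roll": -0.936, "gripper": 0}, {"x": -0.3, "y": -0.8, "z": 0, "roll": 0, "gripper": 0}, {"x": -0.3, "y": -0.8, "z": 0, "roll": 0, "gripper": 0}, {"x": -0.3, "y": -0.8, "z": 0, "roll": 0, "gripper": 0}])

```text
time: 1.08
eef_pos: [0.3249, 0.4801, 0.2302]
tool_rot: [0.387, -3.117, 0.001]
force: [0.7, 0.1, -0.8]
width: 0.0284
finger_force: 0.0
```

Call:
step_arm(moves=[{"x": -0.3, "y": -0.9, "z": 0, "roll": 0, "gripper": 0}, {"x": -0.3, "y": -0.9, "z": 0, "roll": 0, "gripper": 0}, {"x": -0.3, "y": -0.9, "z": 0, "roll": 0, "gripper": 0}, {"x": -0.3, "y": -0.9, "z": 0, "roll": 0, "gripper": 0}, {"x": -0.3, "y": -0.9, "z": 0, "roll": 0, "gripper": 0}, {"x": -0.3, "y": -0.9, "z": 0, "roll": 0, "gripper": 0}, {"x": -0.3, "y": -0.9, "z": 0, "roll": 0, "gripper": 0}, {"x": -0.3, "y": -0.9, "z": 0, "roll": 0, "gripper": 0}, {"x": -0.3, "y": -0.9, "z": 0, "roll": 0, "gripper": 0}, {"x": -0.3, "y": -0.9, "z": 0, "roll": 0, "gripper": 0}])

```text
time: 1.92
eef_pos: [0.5294, 0.159, 0.2306]
tool_rot: [-0.384, 3.118, 0.0]
force: [-0.2, 1.0, -0.2]
width: 0.0007
finger_force: 0.0
```

Run:
```python
from plant import bot
from h import *
plan(bot,(.5382,.1557,.16))
f=bot.grab_frame("wrist"); cv2.imwrite("pics/w2.png",f["frame"])
```

```text
t 1.92 pos [0.5294 0.159  0.2306] yaw err deg 0.0 z ax [ 0.  0. -1.] F [-0.24  0.96 -0.16] w 0.0007 ff 0.0 j6 -1.67
units [-0.193 -0.135  1.766]
```

View pics/w2.png

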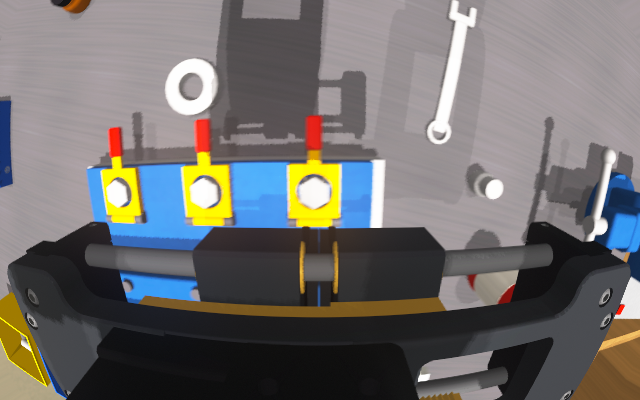

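The wrist image shows all three bolt heads at (315,191), (205,192) and (118,194), and the red grips at (314,132), (204,135) and (115,140). I'll measure them from this view.

```bash
cat >> h.py <<'E'
def won(f,s,uv,z):
    K=f["K"]; d=np.array([uv[0]-K[0,2],uv[1]-K[1,2]]); r=np.hypot(*d); th=r/K[0,0]
    v=np.array([*(np.sin(th)*d/max(r,1e-9)),np.cos(th)]); H=f["hand_eye"]
    R=Rot.from_rotvec(s["tool_rot"]).as_matrix(); o=R@H[:3,3]+s["eef_pos"]; w=R@H[:3,:3]@v
    return o+w*(z-o[2])/w[2]
WHITE=((1,0,120),(180,70,255))
E
python3 - <<'E'
from plant import bot
from h import *
s=bot.sense(); f=bot.grab_frame("wrist")
B=[]
for nm,c,z,bx in(("red",RED,.070,(95,105,345,165)),("bolt",WHITE,.0755,(100,172,340,215))):
    for p in blobs(f["frame"],*c,100,2500,bx):
        X=won(f,s,p,z); print(nm,np.round(p,1),X.round(4))
        if nm=="bolt": B.append(X)
for k,b in zip("rml",B): print(k,(b-[*GRIP[k],0]).round(4))
print(B[2]-B[1],np.linalg.norm(B[2]-B[1]),np.linalg.norm(B[1]-B[0]))
plan(bot,(B[2][0],B[2][1],.095))
E
```

```text
red [121.3 139.1 340. ] [ 0.5319 -0.0862  0.07  ]
red [210.6 132.4 437. ] [0.5035 0.0282 0.07  ]
red [322.5 129.5 491. ] [0.4751 0.1426 0.07  ]
bolt [124.9 190.5 485. ] [ 0.5907 -0.0702  0.0755]
bolt [211.9 190.4 608. ] [0.5635 0.0425 0.0755]
bolt [322.9 189.6 732.5] [0.5343 0.1577 0.0755]
r [0.0559 0.0209 0.0755]
m [0.058  0.0184 0.0755]
l [0.0563 0.017  0.0755]
[-0.02913787  0.11522103  0.        ] 0.11884823227320776 0.11594329112902389
t 2.02 pos [0.5312 0.1561 0.2306] yaw err deg -0.3 z ax [ 0.001 -0.002 -1.   ] F [ 0.07  0.67 -0.37] w 0.0006 ff 0.0 j6 -1.67
units [-0.083  0.027  3.389]
```

Call:
step_arm(moves=[{"x": -0.1, "y": 0, "z": 0.6, "roll": 0, "gripper": 0}, {"x": 0, "y": 0, "z": 0.6, "roll": 0, "gripper": 0}, {"x": 0, "y": 0, "z": 0.6, "roll": 0, "gripper": 0}, {"x": 0, "y": 0, "z": 0.6, "roll": 0, "gripper": 0}, {"x": 0, "y": 0, "z": 0.5, "roll": 0, "gripper": 0}, {"x": 0, "y": 0, "z": 0.3, "roll": 0, "gripper": 0}, {"x": 0, "y": 0, "z": 0, "roll": 0, "gripper": 0}, {"x": 0, "y": 0, "z": 0, "roll": 0, "gripper": 0}, {"x": 0, "y": 0, "z": 0, "roll": 0, "gripper": 0}, {"x": 0, "y": 0, "z": 0, "roll": 0, "gripper": 0}])

```text
time: 2.85
eef_pos: [0.5339, 0.1621, 0.1045]
tool_rot: [-0.384, 3.115, 0.0]
force: [0.1, 0.4, 0.6]
width: 0.0007
finger_force: 0.0
```

Run:
```python
from plant import bot
from h import *
s=bot.sense(); f=bot.grab_frame("wrist"); cv2.imwrite("pics/w3.png",f["frame"])
plan(bot,(.536,.157,.0835))
for p in blobs(f["frame"],*RED,100,9500,(5,5,635,230)): print(np.round(p,1),won(f,s,p,.07).round(4))
```

```text
t 2.9 pos [0.5338 0.1621 0.1043] yaw err deg 0.0 z ax [ 0.003  0.    -1.   ] F [ 1.08 -0.29  0.17] w 0.0007 ff 0.0 j6 -1.66
units [-0.02  -0.136  0.52 ]
[ 38.7 150.7 595.5] [ 0.5316 -0.083   0.07  ]
[ 140.8  139.2 1067. ] [0.5033 0.0297 0.07  ]
[ 310.5  132.1 1383.5] [0.4751 0.1425 0.07  ]
```

View pics/w3.png

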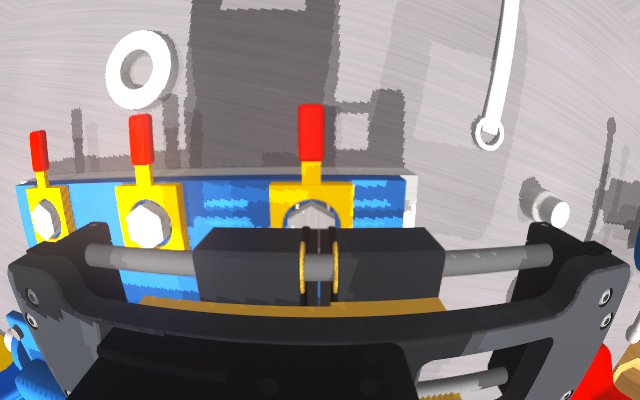

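The left bolt head is visible under the fingers at (311,215), about 8 px left of the jaw centre at 319. I'll shift -y by about 5 mm and tap.

Call:
step_arm(moves=[{"x": -0.03, "y": -0.12, "z": 0, "roll": 0, "gripper": 0}, {"x": 0, "y": 0, "z": 0.2, "roll": 0, "gripper": 0}, {"x": 0, "y": 0, "z": 0.15, "roll": 0, "gripper": 0}, {"x": 0, "y": 0, "z": 0.08, "roll": 0, "gripper": 0}, {"x": 0, "y": 0, "z": 0.04, "roll": 0, "gripper": 0}, {"x": 0, "y": 0, "z": 0.04, "roll": 0, "gripper": 0}, {"x": 0, "y": 0, "z": 0.03, "roll": 0, "gripper": 0}, {"x": 0, "y": 0, "z": 0.02, "roll": 0, "gripper": 0}, {"x": 0, "y": 0, "z": 0, "roll": 0, "gripper": 0}, {"x": 0, "y": 0, "z": 0, "roll": 0, "gripper": 0}])

```text
time: 3.73
eef_pos: [0.5351, 0.1575, 0.0801]
tool_rot: [-0.384, 3.118, 0.0]
force: [-0.2, 0.1, 0.4]
width: 0.0006
finger_force: 0.0
```

Call:
step_arm(moves=[{"x": 0, "y": 0, "z": 0.02, "roll": 0, "gripper": 0}, {"x": 0, "y": 0, "z": 0.02, "roll": 0, "gripper": 0}, {"x": 0, "y": 0, "z": 0.02, "roll": 0, "gripper": 0}, {"x": 0, "y": 0, "z": 0.02, "roll": 0, "gripper": 0}, {"x": 0, "y": 0, "z": 0, "roll": 0, "gripper": 0}, {"x": 0, "y": 0, "z": 0, "roll": 0, "gripper": 0}, {"x": 0, "y": 0, "z": 0, "roll": 0, "gripper": 0}, {"x": 0, "y": 0, "z": 0, "roll": 0, "gripper": 0}, {"x": 0, "y": 0, "z": 0, "roll": 0, "gripper": 0}, {"x": 0, "y": 0, "z": 0, "roll": 0, "gripper": 0}])

```text
time: 4.57
eef_pos: [0.5353, 0.1575, 0.0783]
tool_rot: [-0.385, 3.117, 0.0]
force: [-4.1, -1.1, 10.6]
width: 0.0005
finger_force: 5.0
```

Run:
```python
from plant import bot
from h import *
plan(bot,(.5353,.1575,.078))
f=bot.grab_frame("side"); cv2.imwrite("pics/s1.png",cv2.resize(f["frame"][110:260,240:440],None,fx=4,fy=4,interpolation=cv2.INTER_CUBIC))
```

```text
t 4.57 pos [0.5353 0.1575 0.0783] yaw err deg 0.0 z ax [ 0.001  0.    -1.   ] F [-4.14 -1.08 10.6 ] w 0.0005 ff 5.0 j6 -1.67
units [-0.    -0.001  0.007]
```

View pics/s1.png

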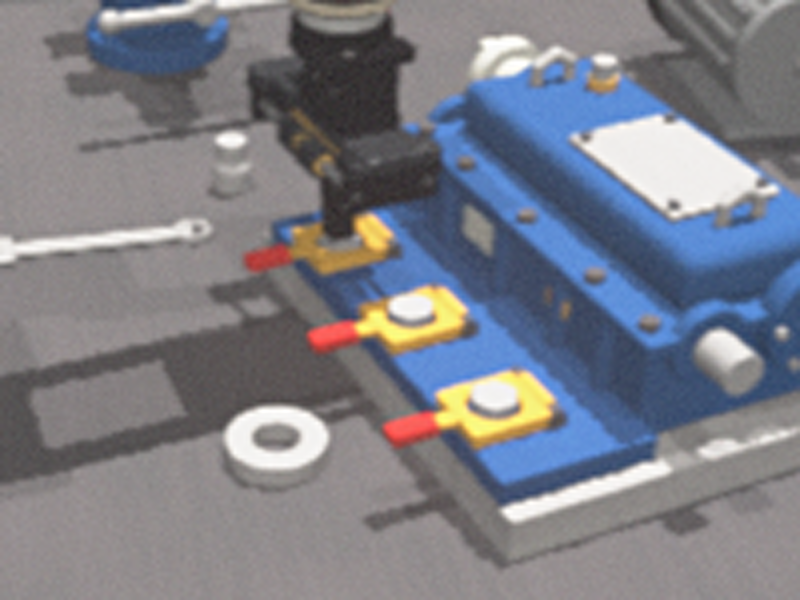

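The side crop shows the fingertips on the left bolt head at (345,240), with the other heads at (410,308) and (493,398). The tips stopped at z = 0.0703 with 10.6 N, which fits a sunk head. The middle tap will confirm it.

Call:
step_arm(moves=[{"x": 0, "y": 0, "z": -0.4, "roll": 0, "gripper": 0}, {"x": 0, "y": 0, "z": -0.4, "roll": 0, "gripper": 0}, {"x": 0, "y": -0.75, "z": 0, "roll": 0, "gripper": 0}, {"x": 0, "y": -0.75, "z": 0, "roll": 0, "gripper": 0}, {"x": 0, "y": -0.75, "z": 0, "roll": 0, "gripper": 0}, {"x": 0, "y": -0.75, "z": 0, "roll": 0, "gripper": 0}, {"x": 0, "y": 0, "z": 0, "roll": 0, "gripper": 0}, {"x": 0, "y": 0, "z": 0.3, "roll": 0, "gripper": 0}, {"x": 0, "y": 0, "z": 0, "roll": 0, "gripper": 0}, {"x": 0, "y": 0, "z": 0, "roll": 0, "gripper": 0}])

```text
time: 5.45
eef_pos: [0.5626, 0.042, 0.0952]
tool_rot: [0.385, -3.115, -0.001]
force: [0.3, 1.3, 0.3]
width: 0.0007
finger_force: 0.0
```

Run:
```python
from plant import bot
from h import *
s=bot.sense(); f=bot.grab_frame("wrist")
plan(bot,(.5644,.0411,.0835))
for p in blobs(f["frame"],*RED,100,9500,(5,5,635,230)): print(np.round(p,1),won(f,s,p,.07).round(4),(won(f,s,p,.07)+.062*EX).round(4))
```

```text
t 5.5 pos [0.563  0.0421 0.0958] yaw err deg 0.1 z ax [-0.002  0.    -1.   ] F [ 0.42 -0.72 -1.25] w 0.0006 ff 0.0 j6 -1.88
units [-0.027 -0.034  0.308]
[138.4 138.9 997.5] [ 0.5302 -0.0869  0.07  ] [ 0.5904 -0.0719  0.07  ]
[ 316.1  135.3 1522. ] [0.5042 0.026  0.07  ] [0.5643 0.041  0.07  ]
[ 495.4  142.4 1184.5] [0.4758 0.139  0.07  ] [0.5359 0.1541 0.07  ]
```

Call:
step_arm(moves=[{"x": -0.03, "y": -0.03, "z": 0.1, "roll": 0, "gripper": 0}, {"x": 0, "y": 0, "z": 0.1, "roll": 0, "gripper": 0}, {"x": 0, "y": 0, "z": 0.04, "roll": 0, "gripper": 0}, {"x": 0, "y": 0, "z": 0.04, "roll": 0, "gripper": 0}, {"x": 0, "y": 0, "z": 0.02, "roll": 0, "gripper": 0}, {"x": 0, "y": 0, "z": 0.02, "roll": 0, "gripper": 0}, {"x": 0, "y": 0, "z": 0.02, "roll": 0, "gripper": 0}, {"x": 0, "y": 0, "z": 0, "roll": 0, "gripper": 0}, {"x": 0, "y": 0, "z": 0, "roll": 0, "gripper": 0}, {"x": 0, "y": 0, "z": 0, "roll": 0, "gripper": 0}])

```text
time: 6.33
eef_pos: [0.5656, 0.0402, 0.0837]
tool_rot: [-0.384, 3.118, 0.0]
force: [-2.0, -0.2, 3.5]
width: 0.0005
finger_force: 1.8
```

Call:
step_arm(moves=[{"x": 0, "y": 0, "z": 0.02, "roll": 0, "gripper": 0}, {"x": 0, "y": 0, "z": 0.02, "roll": 0, "gripper": 0}, {"x": 0, "y": 0, "z": 0.02, "roll": 0, "gripper": 0}, {"x": 0, "y": 0, "z": 0, "roll": 0, "gripper": 0}, {"x": 0, "y": 0, "z": 0, "roll": 0, "gripper": 0}, {"x": 0, "y": 0, "z": 0, "roll": 0, "gripper": 0}, {"x": 0, "y": 0, "z": 0, "roll": 0, "gripper": 0}, {"x": 0, "y": 0, "z": 0, "roll": 0, "gripper": 0}, {"x": 0, "y": 0, "z": 0, "roll": 0, "gripper": 0}, {"x": 0, "y": 0, "z": 0, "roll": 0, "gripper": 0}])

```text
time: 7.17
eef_pos: [0.5658, 0.0402, 0.0835]
tool_rot: [-0.385, 3.118, -0.0]
force: [-9.8, 1.0, 18.4]
width: 0.0007
finger_force: 9.5
```

The middle bolt holds 18 N at tip height 75.5 mm, so it is tight. The left one sank. Right bolt next.

Call:
step_arm(moves=[{"x": 0, "y": 0, "z": -0.4, "roll": 0, "gripper": 0}, {"x": 0, "y": 0, "z": -0.4, "roll": 0, "gripper": 0}, {"x": 0, "y": -0.75, "z": 0, "roll": 0, "gripper": 0}, {"x": 0, "y": -0.75, "z": 0, "roll": 0, "gripper": 0}, {"x": 0, "y": -0.75, "z": 0, "roll": 0, "gripper": 0}, {"x": 0, "y": -0.75, "z": 0, "roll": 0, "gripper": 0}, {"x": 0, "y": 0, "z": 0, "roll": 0, "gripper": 0}, {"x": 0, "y": 0, "z": 0.4, "roll": 0, "gripper": 0}, {"x": 0, "y": 0, "z": 0, "roll": 0, "gripper": 0}, {"x": 0, "y": 0, "z": 0, "roll": 0, "gripper": 0}])

```text
time: 8.0
eef_pos: [0.5935, -0.0758, 0.0957]
tool_rot: [0.384, -3.115, -0.002]
force: [-0.6, -0.4, -0.6]
width: 0.0004
finger_force: 0.0
```

Run:
```python
from plant import bot
from h import *
s=bot.sense(); f=bot.grab_frame("wrist")
plan(bot,(.5932,-.0752,.0835))
for p in blobs(f["frame"],*RED,100,9500,(5,5,635,230)): print(np.round(p,1),won(f,s,p,.07).round(4),(won(f,s,p,.07)+.062*EX).round(4))
```

```text
t 8.05 pos [ 0.5941 -0.0757  0.0965] yaw err deg 0.1 z ax [-0.001  0.    -1.   ] F [-0.46 -0.48 -0.05] w 0.0004 ff 0.0 j6 -2.07
units [0.019 0.019 0.326]
[ 319.   132.5 1511. ] [ 0.5331 -0.0905  0.07  ] [ 0.5932 -0.0755  0.07  ]
[ 497.2  140.2 1178. ] [0.5049 0.0225 0.07  ] [0.565  0.0375 0.07  ]
[601.9 152.3 640. ] [0.4767 0.1353 0.07  ] [0.5368 0.1503 0.07  ]
```

Call:
step_arm(moves=[{"x": 0, "y": 0, "z": 0.1, "roll": 0, "gripper": 0}, {"x": 0, "y": 0, "z": 0.1, "roll": 0, "gripper": 0}, {"x": 0, "y": 0, "z": 0.05, "roll": 0, "gripper": 0}, {"x": 0, "y": 0, "z": 0.04, "roll": 0, "gripper": 0}, {"x": 0, "y": 0, "z": 0.03, "roll": 0, "gripper": 0}, {"x": 0, "y": 0, "z": 0.02, "roll": 0, "gripper": 0}, {"x": 0, "y": 0, "z": 0.02, "roll": 0, "gripper": 0}, {"x": 0, "y": 0, "z": 0.02, "roll": 0, "gripper": 0}, {"x": 0, "y": 0, "z": 0, "roll": 0, "gripper": 0}, {"x": 0, "y": 0, "z": 0, "roll": 0, "gripper": 0}])

```text
time: 8.88
eef_pos: [0.5947, -0.0761, 0.0836]
tool_rot: [0.385, -3.118, -0.0]
force: [-5.9, 1.7, 12.0]
width: 0.0003
finger_force: 5.9
```

The right bolt also stands firm at 12 N, so the left bolt is the loose one. Going to the left keeper's grip.

Call:
step_arm(moves=[{"x": 0, "y": 0, "z": -0.7, "roll": 0, "gripper": 0}, {"x": 0, "y": 0, "z": -0.7, "roll": 0, "gripper": 0}, {"x": 0.2, "y": 0.8, "z": -0.2, "roll": 0, "gripper": 0}, {"x": 0.2, "y": 0.8, "z": 0, "roll": 0, "gripper": 0}, {"x": 0.2, "y": 0.8, "z": 0, "roll": 0, "gripper": 0}, {"x": 0.2, "y": 0.8, "z": 0, "roll": 0, "gripper": 50}, {"x": 0.2, "y": 0.8, "z": 0, "roll": 0, "gripper": 50}, {"x": 0.2, "y": 0.8, "z": 0, "roll": 0, "gripper": 50}, {"x": 0.2, "y": 0.8, "z": 0, "roll": 0, "gripper": 50}, {"x": 0.2, "y": 0.4, "z": 0, "roll": 0, "gripper": 50}])

```text
time: 9.72
eef_pos: [0.4729, 0.1436, 0.1459]
tool_rot: [-0.387, 3.117, 0.002]
force: [0.1, 0.1, 1.0]
width: 0.0257
finger_force: 0.0
```

Call:
step_arm(moves=[{"x": 0, "y": 0, "z": 0, "roll": 0, "gripper": 50}, {"x": 0, "y": 0, "z": 0, "roll": 0, "gripper": 50}, {"x": 0, "y": 0, "z": 0, "roll": 0, "gripper": 50}, {"x": 0, "y": 0, "z": 0, "roll": 0, "gripper": 50}, {"x": 0, "y": 0, "z": 0, "roll": 0, "gripper": 50}, {"x": 0, "y": 0, "z": 0, "roll": 0, "gripper": 50}, {"x": 0, "y": 0, "z": 0, "roll": 0, "gripper": 50}, {"x": 0, "y": 0, "z": 0, "roll": 0, "gripper": 50}, {"x": 0, "y": 0, "z": 0, "roll": 0, "gripper": 50}, {"x": 0, "y": 0, "z": 0, "roll": 0, "gripper": 50}])

```text
time: 10.55
eef_pos: [0.4744, 0.1408, 0.1457]
tool_rot: [0.384, -3.118, -0.0]
force: [0.4, -1.2, 0.5]
width: 0.0432
finger_force: 0.0
```

Run:
```python
from plant import bot
from h import *
s=bot.sense(); f=bot.grab_frame("wrist"); cv2.imwrite("pics/w4.png",f["frame"])
plan(bot,(.4735,.142,.053))
for p in blobs(f["frame"],*RED,100,9500,(5,5,635,330)): print(np.round(p,1),won(f,s,p,.07).round(4))
T=bot.grab_frame("top")
print([ [np.round(p,1),onplane(T,p,.067).round(4)] for p in blobs(T["frame"],*YEL,15,900,(240,140,370,215))])
```

```text
t 10.6 pos [0.4743 0.1409 0.1457] yaw err deg 0.0 z ax [-0. -0. -1.] F [-0.35  0.08 -0.06] w 0.0434 ff 0.0 j6 -1.69
units [0.014 0.031 2.318]
[ 80.4 207.2 483. ] [ 0.5305 -0.0848  0.07  ]
[179.4 207.4 675. ] [0.5009 0.0283 0.07  ]
[320.1 208.9 826.5] [0.4731 0.142  0.07  ]
[[array([302.7, 171.4, 287. ]), array([0.5682, 0.0405, 0.067 ])], [array([336.8, 162.3, 282. ]), array([ 0.5969, -0.076 ,  0.067 ])]]
```

View pics/w4.png

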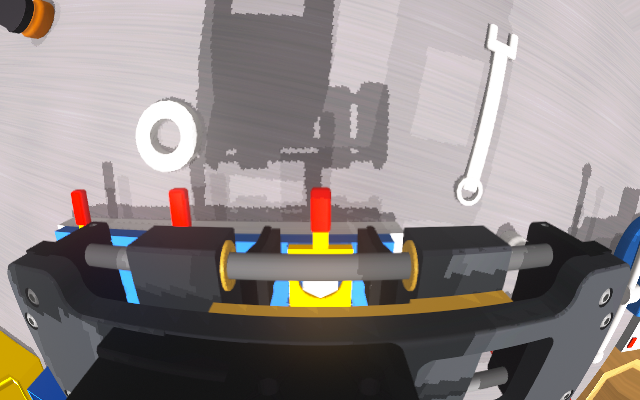

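The red grip is at (320,209), centred between the open fingers at about 265 and 370. I'll descend straight down and close.

Call:
step_arm(moves=[{"x": 0.02, "y": 0.03, "z": 0.4, "roll": 0, "gripper": 50}, {"x": 0, "y": 0, "z": 0.4, "roll": 0, "gripper": 50}, {"x": 0, "y": 0, "z": 0.4, "roll": 0, "gripper": 50}, {"x": 0, "y": 0, "z": 0.4, "roll": 0, "gripper": 50}, {"x": 0, "y": 0, "z": 0.4, "roll": 0, "gripper": 50}, {"x": 0, "y": 0, "z": 0.3, "roll": 0, "gripper": 50}, {"x": 0, "y": 0, "z": 0, "roll": 0, "gripper": 50}, {"x": 0, "y": 0, "z": 0, "roll": 0, "gripper": 50}, {"x": 0, "y": 0, "z": 0, "roll": 0, "gripper": 0}, {"x": 0, "y": 0, "z": 0, "roll": 0, "gripper": 0}])

```text
time: 11.48
eef_pos: [0.4742, 0.1421, 0.0549]
tool_rot: [-0.384, 3.116, -0.0]
force: [0.0, 0.5, 0.6]
width: 0.0367
finger_force: 0.0
```

Call:
step_arm(moves=[{"x": 0, "y": 0, "z": 0, "roll": 0, "gripper": 0}, {"x": 0, "y": 0, "z": 0, "roll": 0, "gripper": 0}, {"x": 0, "y": 0, "z": 0, "roll": 0, "gripper": 0}, {"x": 0, "y": 0, "z": 0, "roll": 0, "gripper": 0}, {"x": 0, "y": 0, "z": 0, "roll": 0, "gripper": 0}, {"x": 0, "y": 0, "z": 0, "roll": 0, "gripper": 0}, {"x": 0, "y": 0, "z": 0, "roll": 0, "gripper": 0}, {"x": 0, "y": 0, "z": 0, "roll": 0, "gripper": 0}, {"x": 0, "y": 0, "z": 0, "roll": 0, "gripper": 0}, {"x": 0, "y": 0, "z": 0, "roll": 0, "gripper": 0}])

```text
time: 12.32
eef_pos: [0.4736, 0.1421, 0.0539]
tool_rot: [-0.384, 3.117, 0.0]
force: [1.2, 0.5, 1.7]
width: 0.0156
finger_force: 30.0
```

Run:
```python
import numpy as np
a=np.linspace(0,1.0,21); x=98*(1-np.cos(a)); z=98*np.sin(a)
for i in range(20): print(i+1,round(a[i+1],2),"x",round(-(x[i+1]-x[i])/40,3),"z",round(-(z[i+1]-z[i])/40,3))
```

```text
1 0.05 x -0.003 z -0.122
2 0.1 x -0.009 z -0.122
3 0.15 x -0.015 z -0.122
4 0.2 x -0.021 z -0.121
5 0.25 x -0.027 z -0.119
6 0.3 x -0.033 z -0.118
7 0.35 x -0.039 z -0.116
8 0.4 x -0.045 z -0.114
9 0.45 x -0.051 z -0.112
10 0.5 x -0.056 z -0.109
11 0.55 x -0.061 z -0.106
12 0.6 x -0.067 z -0.103
13 0.65 x -0.072 z -0.099
14 0.7 x -0.077 z -0.096
15 0.75 x -0.081 z -0.092
16 0.8 x -0.086 z -0.088
17 0.85 x -0.09 z -0.083
18 0.9 x -0.094 z -0.079
19 0.95 x -0.098 z -0.074
20 1.0 x -0.101 z -0.069
```

Call:
step_arm(moves=[{"x": 0, "y": 0, "z": -0.12, "roll": 0, "gripper": 0}, {"x": -0.01, "y": 0, "z": -0.12, "roll": 0, "gripper": 0}, {"x": -0.015, "y": 0, "z": -0.12, "roll": 0, "gripper": 0}, {"x": -0.02, "y": 0, "z": -0.12, "roll": 0, "gripper": 0}, {"x": -0.027, "y": 0, "z": -0.12, "roll": 0, "gripper": 0}, {"x": -0.033, "y": 0, "z": -0.12, "roll": 0, "gripper": 0}, {"x": -0.04, "y": 0, "z": -0.116, "roll": 0, "gripper": 0}, {"x": -0.045, "y": 0, "z": -0.114, "roll": 0, "gripper": 0}, {"x": -0.05, "y": 0, "z": -0.112, "roll": 0, "gripper": 0}, {"x": -0.056, "y": 0, "z": -0.11, "roll": 0, "gripper": 0}])

```text
time: 13.15
eef_pos: [0.4839, 0.1447, 0.1006]
tool_rot: [0.384, -3.116, 0.0]
force: [-0.6, 0.3, -3.0]
width: 0.0157
finger_force: 30.0
```

Call:
step_arm(moves=[{"x": -0.06, "y": 0, "z": -0.106, "roll": 0, "gripper": 0}, {"x": -0.066, "y": 0, "z": -0.103, "roll": 0, "gripper": 0}, {"x": -0.072, "y": 0, "z": -0.1, "roll": 0, "gripper": 0}, {"x": -0.077, "y": 0, "z": -0.096, "roll": 0, "gripper": 0}, {"x": -0.08, "y": 0, "z": -0.092, "roll": 0, "gripper": 0}, {"x": -0.086, "y": 0, "z": -0.088, "roll": 0, "gripper": 0}, {"x": -0.09, "y": 0, "z": -0.083, "roll": 0, "gripper": 0}, {"x": -0.094, "y": 0, "z": -0.079, "roll": 0, "gripper": 0}, {"x": -0.098, "y": 0, "z": -0.074, "roll": 0, "gripper": 0}, {"x": -0.1, "y": 0, "z": -0.069, "roll": 0, "gripper": 0}])

```text
time: 13.98
eef_pos: [0.5171, 0.1529, 0.1365]
tool_rot: [-0.384, 3.118, -0.0]
force: [-4.2, -0.3, -2.2]
width: 0.0155
finger_force: 30.0
```

Call:
step_arm(moves=[{"x": 0, "y": 0, "z": 0, "roll": 0, "gripper": 0}, {"x": 0, "y": 0, "z": 0, "roll": 0, "gripper": 0}, {"x": 0, "y": 0, "z": 0, "roll": 0, "gripper": 0}, {"x": 0, "y": 0, "z": 0, "roll": 0, "gripper": 0}, {"x": 0, "y": 0, "z": 0, "roll": 0, "gripper": 0}, {"x": 0, "y": 0, "z": 0, "roll": 0, "gripper": 0}, {"x": 0, "y": 0, "z": 0, "roll": 0, "gripper": 0}, {"x": 0, "y": 0, "z": 0, "roll": 0, "gripper": 0}, {"x": 0, "y": 0, "z": 0, "roll": 0, "gripper": 0}, {"x": 0, "y": 0, "z": 0, "roll": 0, "gripper": 0}])

```text
time: 14.82
eef_pos: [0.517, 0.1529, 0.1365]
tool_rot: [-0.384, 3.117, 0.0]
force: [-0.7, 0.8, 0.2]
width: 0.0154
finger_force: 30.0
```

Run:
```python
from plant import bot
from h import *
plan(bot,(.5186,.153,.135))
f=bot.grab_frame("side"); cv2.imwrite("pics/s2.png",cv2.resize(f["frame"][90:240,240:440],None,fx=4,fy=4,interpolation=cv2.INTER_CUBIC))
```

```text
t 14.82 pos [0.517  0.1529 0.1365] yaw err deg 0.0 z ax [ 0.001  0.    -1.   ] F [-0.74  0.8   0.22] w 0.0154 ff 30.0 j6 -1.67
units [-0.038 -0.007  0.037]
```

View pics/s2.png

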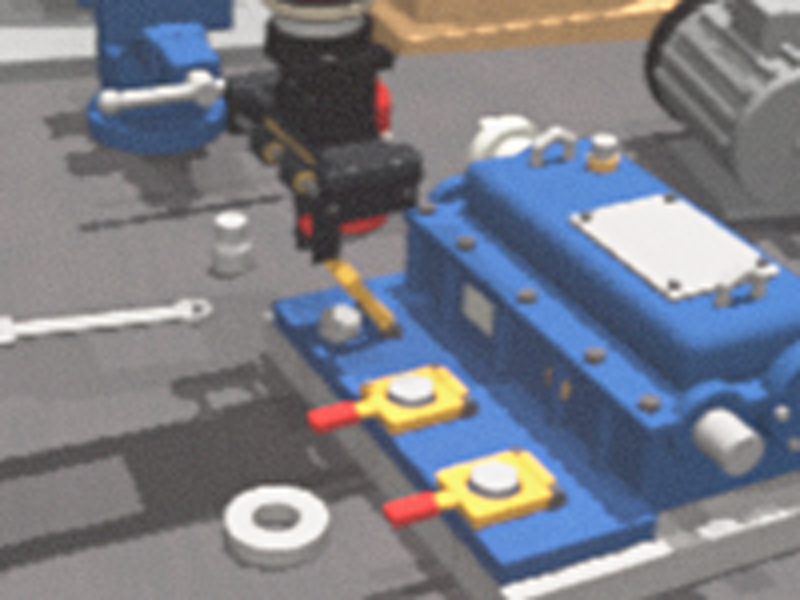

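The side crop shows the left keeper plate standing steeply from (335,265) to (395,330), held by the fingers. The other two keepers lie flat and the bench items are where they were. The measured 82.6 mm rise over the 98 mm radius gives about 1.0 rad.

```bash
python3 -c "
from plant import bot
print(bot.finish_job())"
```

```text
the job is handed in; nothing more can be done
None
```

The left bolt was the loose one: it sank under the tap while the middle and right bolts held firm; its keeper is held open at about 1.0 rad, the other two lie flat, and the job is handed in (no verdict was returned).

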